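# Start the film from the console switches

## Robot

A 7-joint arm with a two-finger parallel gripper is mounted at the origin on the work surface. World frame = base frame: x ahead of the robot, y to its left, z up, the work surface at z = 0. Lengths are in m, angles in rad, forces in N, time in s.
With the tool pointing down it reaches from about 0.4 to 0.85 m from the base axis. Payload 10.4 kg.
Tool frame: the origin (TCP) lies on the centre line of the jaws, within the pads' length; the fingertips stand 11 mm ahead of it and the grasp point (between the pads) lies 8 mm behind it (manip.finger_overhang is the distance from the TCP to the fingertips, in m); z points along the fingers, y is the line along which they close (so a half turn about z gives the same grasp; the last joint's range is limited). The gripper opens to 85 mm and grips with 20 to 120 N. Pads are 22 mm wide; open, the fingers measure 114 mm over their backs; the gripper's body (76 mm by 85 mm) begins 54 mm behind the grasp point. The pads swing forward as they close: fully open they stand 13 mm farther back than shut.
Start: joints at [-1.324, 0.332, -0.065, 1.46, 0.022, 1.35, -0.088], TCP at [0.167, 0.602, 0.213] pointing down, gripper open.
Joint ranges: [-2.6, 2.6], [-0.5, 2.12], [-1.47, 1.34], [0.16, 2.42], [-1.27, 4.41], [0.06, 2.06], [-2.6, 2.6]. Speed limits (rad/s): [2.22, 2.22, 2.79, 2.79, 3.14, 3.14, 3.14].

## Interface

Orientations are given as a unit quaternion [x, y, z, w].
In Python, from workcell import manip, imaging, workorder gives the robot as it stands.
- The arm moves only by the tool jog_arm, never from a script. Its argument "deltas" is a list of rows, each an object with "gripper": the opening, from 0 (shut) to 1 (fully open); "offset": the shift along the tool's x, y, z in m, a list of three; "rotation": the turn, a rotation vector about the tool's x, y, z in degrees, a list of three. In form: [{"gripper": gripper, "offset": [tx, ty, tz], "rotation": [ax, ay, az]}, ...]. A call has 1 to 20 rows; each row shifts and turns the commanded pose from where the row before left it, along the tool's axes as they then stand; what a row does not reach is not made up. A row lasts 1/10 s, in which the tool goes at most 50 mm and 8.59 degrees, less where a joint would pass 70% of its speed; a pose out of reach is approached as far as the arm can. A call with a gripper value outside its range is refused whole. The fingers move at their own pace and stop on an object; "newtons" is the grip in N (left out, the last holds). Time passes only in rows, so rows that do not move let the fingers close. It gives the time, the measured TCP pose, the force, the opening and the grip force at its end, in the units of the state.
- manip.get_obs(): the state, without advancing time (a new reading comes with each control period).
- imaging.camera(name): name is "side" or "top" or "wrist"; returns the picture (480x640x3 uint8, blue, green, red); there is no depth.
- imaging.camera_model(name): a dict with "camera_matrix" (3x3 intrinsics, pixels), "world_to_cam" (4x4, takes a point from world to camera coordinates); the wrist camera has in their place "hand_eye" (4x4, takes a point from camera to tool coordinates, whose origin is the TCP and whose axes are the flange's). Camera axes: x right, y up, looking along -z (the intrinsics and any distortion apply to the point x, -y, -z); pixel columns grow to the right and rows downward; lengths in m; the calibration is good to about 2 mm. A picture is of the moment at which its call begins: read the wrist's pose just before it. camera_model takes no time and is no camera call.
- workorder.hand_in(): hands the job in; it is judged then, once.
The state is a dict: "clock": time; "joint_pos": joint angles; "joint_velocities": joint speeds; "tau": joint torques, N m; "position": TCP position; "ee_rot": TCP orientation; "ft_force": force on the tool from outside, world axes, zero at the start; "torque": the same for the moment, N m; "grip_width": opening from 0.0 (shut) to 1.0 (fully open); "grasp_force": force on a finger pad.
Only numpy, scipy, OpenCV 4.12 (cv2) and the standard library are available. Lean on these libraries where they do the work, as an engineer would, in place of code of your own. Each camera call takes 0.05 s, during which the arm holds its last target. There are 200 camera calls.

## Task

Get the home cinema ready by pressing three of the switches on the console with a fingertip, gently, each one fully down so that it stays down: first the large round key (screen), then the long bar key (lights), then the square key (film). Leave the small round key up, do not pick up anything, and do not shift the switch boxes or disturb the loose things around them.

Things in the scene. Friction and masses are not known exactly. Their poses are not given: they have to be found in the camera images.
- round_switch: Large round switch: round black box 96 mm across and 30 mm high with a plain aluminium disc key 56 mm across in the middle of its top. Loose, 0.4 to 0.75 kg, standing flat on the console. Origin: centre of the box's underside, z up. The four switches change places.
- round_key_top (a point): Centre of the top face of the round switch's key; moves with the key. 46 mm above the table with the key up, 38 mm with it fully down and let go (still 8 mm proud of the box).
- round_key (a joint): How far this key is pressed down, m: 0 up (start), 0.008 at its stop. The key sinks straight down against a steady 3 N and stays where it is left. Its metal cap is sprung on top of this (2.5 N per mm, 6 mm at most): under the finger it first gives about 1 mm, then the key sinks, and at the stop the cap gives on as the push grows; let go, the cap rises again and the key stays down.
- bar_switch: Bar switch: oblong black box 124 mm long (own y) by 56 mm (own x) and 30 mm high with an aluminium bar key 90 mm long (own y) by 28 mm in the middle of its top. Loose, 0.4 to 0.75 kg, standing flat on the console. Origin: centre of the box's underside, z up. The four switches change places.
- bar_key_top (a point): Centre of the top face of the bar switch's key; moves with the key. 46 mm above the table with the key up, 38 mm with it fully down and let go (still 8 mm proud of the box).
- bar_key (a joint): How far this key is pressed down, m: 0 up (start), 0.008 at its stop. The key sinks straight down against a steady 3 N and stays where it is left. Its metal cap is sprung on top of this (2.5 N per mm, 6 mm at most): under the finger it first gives about 1 mm, then the key sinks, and at the stop the cap gives on as the push grows; let go, the cap rises again and the key stays down.
- square_switch: Square switch: square black box 80 by 80 mm and 30 mm high with an aluminium square key 46 by 46 mm in the middle of its top. Loose, 0.4 to 0.75 kg, standing flat on the console. Origin: centre of the box's underside, z up. The four switches change places.
- square_key_top (a point): Centre of the top face of the square switch's key; moves with the key. 46 mm above the table with the key up, 38 mm with it fully down and let go (still 8 mm proud of the box).
- square_key (a joint): How far this key is pressed down, m: 0 up (start), 0.008 at its stop. The key sinks straight down against a steady 3 N and stays where it is left. Its metal cap is sprung on top of this (2.5 N per mm, 6 mm at most): under the finger it first gives about 1 mm, then the key sinks, and at the stop the cap gives on as the push grows; let go, the cap rises again and the key stays down.
- small_switch: Small round switch, to be left alone: round black box 68 mm across and 30 mm high with an aluminium disc key 28 mm across in the middle of its top. Loose, 0.4 to 0.75 kg, standing flat on the console. Origin: centre of the box's underside, z up. The four switches change places.
- small_key_top (a point): Centre of the top face of the small switch's key; moves with the key. 46 mm above the table with the key up, 38 mm with it fully down and let go (still 8 mm proud of the box).
- small_key (a joint): How far this key is pressed down, m: 0 up (start), 0.008 at its stop. The key sinks straight down against a steady 3 N and stays where it is left. Its metal cap is sprung on top of this (2.5 N per mm, 6 mm at most): under the finger it first gives about 1 mm, then the key sinks, and at the stop the cap gives on as the push grows; let go, the cap rises again and the key stays down.
- remote: Remote control, 170 (own x) x 46 x 18 mm, loose. Origin: centre of underside.
- tumbler: White open cup, 72 mm across the rim, 90 mm high, loose. Origin: centre of underside.
- bowl: Open wooden snack bowl, 110 mm across, 45 mm high, loose. Origin: centre of underside.
- jar: Closed amber glass jar, 58 mm across, 80 mm high, loose. Origin: centre of underside.
- coasters: Round cork coaster block, 92 mm across, 22 mm high, loose. Origin: centre of underside.
- glasses_case: Brown spectacles case, 150 (own x) x 60 x 38 mm, loose. Origin: centre of underside.
Things that resemble listed ones, but are neither listed nor needed, are in the scene too. What is shaped like the square_switch but red is not meant.

How it is judged:
By the outcome, as a careful person would: the job done as asked, in the order asked, and still so for the second after the job is handed in, with the robot touching nothing.
It also fails if it takes over 58 s, if anything falls off the work surface, if the arm or the gripper's body presses on something with over 40 N, if the wrist force passes 120 N, or if a joint passes its speed limit or range.

## Working session

There is one attempt and no reset: what is moved stays moved. The work goes in short steps, Python scripts to look and compute and a tool call to move; the robot and the scene stay as the last step left them, time stands still between calls to the robot, and variables do not carry over. Pictures are saved under pics/ and viewed, at most 10 in all, crops included, and the job is handed in when it is done.

Besides the shell and the picture viewer there is one more tool, called as a command line: name --argument value ..., lists and objects as JSON in quotes. jog_arm: Moves the arm, as the interface text tells. Its arguments: {"type":"object","properties":{"deltas":{"type":"array","items":{"type":"object","properties":{"gripper":{"type":"number"},"offset":{"type":"array","items":{"type":"number"}},"rotation":{"type":"array","items":{"type":"number"}}}}},"newtons":{"type":"number"}},"required":["deltas"]}

```bash
mkdir -p pics; python3 - <<'E'
from workcell import manip, imaging
import cv2,numpy as np
o=manip.get_obs();print(o['clock'],o['position'],o['ee_rot'],o['ft_force'],o['grip_width'],manip.finger_overhang)
for n in('top','side'):
    cv2.imwrite(f'pics/{n}0.png',imaging.camera(n)); m=imaging.camera_model(n);print(n,m)
E
```

```text
0.0 [0.16647502 0.60197524 0.21209531] [ 1.34476303e-01  9.90916526e-01 -7.47126656e-04 -6.48917397e-05] [ 0.16909271 -0.07751501  1.46668569] 0.9991308209945285 0.011
top {'camera_matrix': array([[537.95841024,   0.        , 324.12618993],
       [  0.        , 537.95841024, 240.53518389],
       [  0.        ,   0.        ,   1.        ]]), 'world_to_cam': array([[ 5.07521266e-03, -9.99985301e-01,  1.90802367e-03,
        -1.84446838e-02],
       [ 9.84273136e-01,  5.33237898e-03,  1.76572818e-01,
        -5.59643525e-01],
       [-1.76580397e-01,  9.81871833e-04,  9.84285731e-01,
        -1.52723486e+00],
       [ 0.00000000e+00,  0.00000000e+00,  0.00000000e+00,
         1.00000000e+00]])}
side {'camera_matrix': array([[452.46312133,   0.        , 322.66826394],
       [  0.        , 452.46312133, 239.48566344],
       [  0.        ,   0.        ,   1.        ]]), 'world_to_cam': array([[ 0.88665563, -0.46234647,  0.00880518, -0.48002071],
       [ 0.32841909,  0.64299563,  0.6918797 , -0.19403598],
       [-0.32554983, -0.61056724,  0.72195911, -0.98158759],
       [ 0.        ,  0.        ,  0.        ,  1.        ]])}
```

View pics/top0.png

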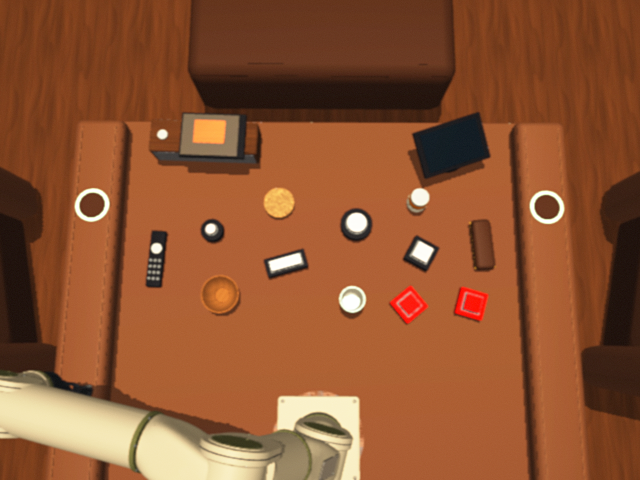

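View pics/side0.png

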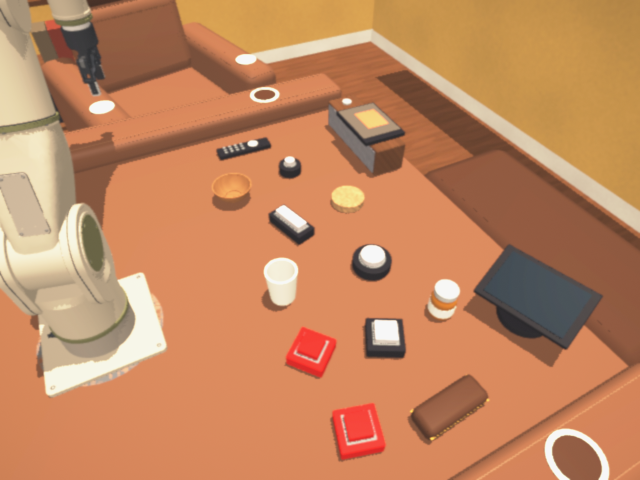

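The top view shows the large round key at (356,224), the bar at (286,263), the square at (421,253) and the small round key, to be left alone, at (212,230). These could be mistaken for a key:
- Jar lid (419,198)
- Tumbler (351,299)
- Red squares (408,304) and (471,303)
- Remote's dot (157,248)
- Device knob (162,134)

By the description I choose (356,224), (286,263) and (421,253). Next I measure them in both views and check with a crop.

```bash
cat > h.py <<'E'
import cv2,numpy as np
from workcell import manip, imaging
from scipy.spatial.transform import Rotation as R
def ray(n,uv,z):
    m=imaging.camera_model(n);K=m['camera_matrix'];T=m['world_to_cam']
    d=np.linalg.inv(K)@[uv[0],uv[1],1];d=T[:3,:3].T@(d*[1,-1,-1]);c=-T[:3,:3].T@T[:3,3]
    return c+d*(z-c[2])/d[2]
def keys(n,im,seeds,r=28):
    g=cv2.cvtColor(im,cv2.COLOR_BGR2HSV);out={}
    for k,(u,v) in seeds.items():
        M=((g[...,2]>150)&(g[...,1]<70)).astype(np.uint8)
        c,_=cv2.findContours(M,cv2.RETR_EXTERNAL,cv2.CHAIN_APPROX_NONE)
        c=min((x for x in c if len(x)>12),key=lambda x:np.hypot(*(x[:,0].mean(0)-[u,v])))
        mo=cv2.moments(c);out[k]=((mo['m10']/mo['m00'],mo['m01']/mo['m00']),mo['m00'],cv2.minAreaRect(c))
    return out
TOP=dict(round=(356,224),bar=(286,263),square=(421,253),small=(212,230))
SIDE=dict(round=(372,257),bar=(291,218),square=(385,332),small=(290,160))
E
python3 - <<'E'
from h import *
for n,s in(('top',TOP),('side',SIDE)):
    im=cv2.imread(f'pics/{n}0.png')
    for k,(p,a,r) in keys(n,im,s).items(): print(n,k,np.round(p,1),a,np.round(r[1],1),round(r[2]),np.round(ray(n,p,.046),4))
im=cv2.imread('pics/top0.png')
cv2.imwrite('pics/c0.png',cv2.resize(im[185:325,180:500],None,fx=2.5,fy=2.5,interpolation=cv2.INTER_CUBIC))
m=imaging.camera_model('wrist');print(m)
E
```

```text
top round [356.2 222.3] 311.5 [20. 20.] 90 [ 0.6156 -0.11    0.046 ]
top bar [285.1 261.7] 337.0 [11.4 33.4] 75 [0.497  0.0979 0.046 ]
top square [422.1 251.6] 285.0 [18.3 17.3] 29 [ 0.5291 -0.3027  0.046 ]
top small [210.3 228.4] 88.5 [10.7 11.2] 27 [0.595  0.3204 0.046 ]
side round [372.1 256. ] 462.0 [22. 26.] 90 [ 0.6105 -0.1204  0.046 ]
side bar [290.9 218.4] 418.0 [35.8 13.9] 39 [0.4932 0.0846 0.046 ]
side square [385.3 332.2] 606.0 [27.9 25.1] 2 [ 0.5236 -0.3111  0.046 ]
side small [289.3 161.4] 90.0 [10. 11.] 90 [0.5906 0.3069 0.046 ]
{'camera_matrix': array([[406.07289468,   0.        , 318.38253767],
       [  0.        , 406.07289468, 233.01520697],
       [  0.        ,   0.        ,   1.        ]]), 'hand_eye': array([[ 1.31142630e-03,  9.63756624e-01,  2.66779778e-01,
         6.86840299e-02],
       [ 9.99998635e-01, -1.53194463e-03,  6.18477450e-04,
        -6.93131641e-04],
       [ 1.00475359e-03,  2.66778603e-01, -9.63757318e-01,
        -1.60854203e-01],
       [ 0.00000000e+00,  0.00000000e+00,  0.00000000e+00,
         1.00000000e+00]])}
```

View pics/c0.png

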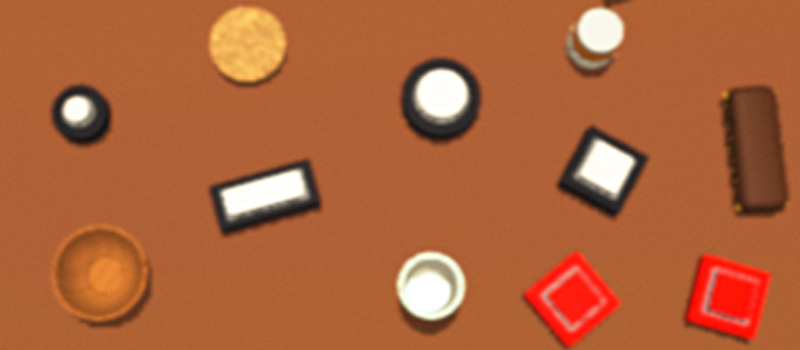

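The crop confirms the choices: a large round aluminium disc, the bar and a square key on black boxes; the red squares and jar lid are rejected. Next I shut the gripper and align tool y with the bar.

jog_arm --deltas '[{"gripper":0,"offset":[0,0,0],"rotation":[0,0,-7.5]},{"gripper":0,"offset":[0,0,0],"rotation":[0,0,-7.5]},{"gripper":0,"offset":[0,0,0],"rotation":[0,0,-7.5]},{"gripper":0,"offset":[0,0,0],"rotation":[0,0,-7.5]},{"gripper":0,"offset":[0,0,0],"rotation":[0,0,0]},{"gripper":0,"offset":[0,0,0],"rotation":[0,0,0]}]'

```text
clock: 0.7
position: [0.1666, 0.6022, 0.2126]
ee_rot: [-0.125, 0.992, -0.0, -0.0]
ft_force: [-1.0, 0.2, -0.7]
grip_width: 0.004
grasp_force: 0.0
```

```bash
cat >> h.py <<'E'
T=dict(round=(.6156,-.11),bar=(.497,.0979),square=(.5291,-.3027))
def go(xyz):
    o=manip.get_obs();r=R.from_quat(o['ee_rot'])
    print(o['clock'],np.round(o['position'],4),'axes',np.round(r.as_matrix(),3).tolist(),'F',np.round(o['ft_force'],2),'j',np.round(o['joint_pos'],2),'tooldelta',np.round(r.inv().apply(np.array(xyz)-o['position']),4))
E
python3 -c "
from h import *
go((*T['round'],.212))"
```

```text
0.7 [0.1666 0.6022 0.2126] axes [[-0.969, -0.247, -0.0], [-0.247, 0.969, -0.0], [0.0, -0.0, -1.0]] F [-0.99  0.22 -0.69] j [-1.27  0.34 -0.13  1.46  0.05  1.35  0.41] tooldelta [-0.259  -0.8011  0.0009]
```

jog_arm --deltas '[{"gripper":0,"offset":[-0.007,-0.02,0],"rotation":[0,0,0]},{"gripper":0,"offset":[-0.012,-0.04,0],"rotation":[0,0,0]},{"gripper":0,"offset":[-0.014,-0.043,0],"rotation":[0,0,0]},{"gripper":0,"offset":[-0.014,-0.043,0],"rotation":[0,0,0]},{"gripper":0,"offset":[-0.014,-0.043,0],"rotation":[0,0,0]},{"gripper":0,"offset":[-0.014,-0.043,0],"rotation":[0,0,0]},{"gripper":0,"offset":[-0.014,-0.043,0],"rotation":[0,0,0]},{"gripper":0,"offset":[-0.014,-0.043,0],"rotation":[0,0,0]},{"gripper":0,"offset":[-0.014,-0.043,0],"rotation":[0,0,0]},{"gripper":0,"offset":[-0.014,-0.043,0],"rotation":[0,0,0]},{"gripper":0,"offset":[-0.014,-0.043,0],"rotation":[0,0,0]},{"gripper":0,"offset":[-0.014,-0.043,0],"rotation":[0,0,0]},{"gripper":0,"offset":[-0.014,-0.043,0],"rotation":[0,0,0]},{"gripper":0,"offset":[-0.014,-0.043,0],"rotation":[0,0,0]},{"gripper":0,"offset":[-0.014,-0.043,0],"rotation":[0,0,0]},{"gripper":0,"offset":[-0.014,-0.043,0],"rotation":[0,0,0]},{"gripper":0,"offset":[-0.014,-0.043,0],"rotation":[0,0,0]},{"gripper":0,"offset":[-0.014,-0.043,0],"rotation":[0,0,0]},{"gripper":0,"offset":[-0.012,-0.04,0],"rotation":[0,0,0]},{"gripper":0,"offset":[-0.004,-0.013,0],"rotation":[0,0,0]}]'

```text
clock: 2.7
position: [0.619, -0.1126, 0.2125]
ee_rot: [-0.123, 0.992, -0.001, -0.0]
ft_force: [-1.4, -1.0, 0.1]
grip_width: -0.002
grasp_force: 0.0
```

```bash
python3 - <<'E'
from h import *
go((*T['round'],.212))
cv2.imwrite('pics/w1.png',imaging.camera('wrist'))
E
```

```text
2.7 [ 0.619  -0.1126  0.2125] axes [[-0.97, -0.243, -0.0], [-0.243, 0.97, -0.002], [0.001, -0.002, -1.0]] F [-1.4  -1.02  0.05] j [-0.31  0.37  0.54  1.48 -0.19  1.35  2.06] tooldelta [0.0027 0.0034 0.0005]
```

View pics/w1.png

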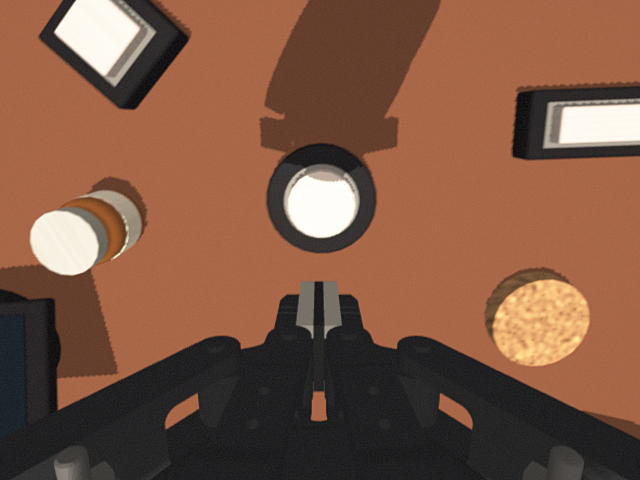

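The wrist view shows the large round switch at (321,201) just ahead of the closed fingertips, with the bar at right (600,125) and the square at top left (100,40). I refine the round key from this view.

```bash
cat >> h.py <<'E'
def wrist(seed,im,z=.046,pose=None):
    o=pose or manip.get_obs();m=imaging.camera_model('wrist');r=R.from_quat(o['ee_rot']).as_matrix()
    H=m['hand_eye'];out={}
    for k,(p,a,rc) in keys('w',im,seed).items():
        d=np.linalg.inv(m['camera_matrix'])@[*p,1]*[1,-1,-1]
        d=r@H[:3,:3]@d;c=r@H[:3,3]+o['position']
        out[k]=c+d*(z-c[2])/d[2];print(k,np.round(p,1),a,np.round(rc[1],1),np.round(out[k],4))
    return out
E
python3 - <<'E'
from h import *
im=cv2.imread('pics/w1.png')
wrist(dict(round=(321,201)),im)
E
```

```text
round [320.9 203.2] 3851.5 [74.4 66.7] [ 0.6149 -0.1122  0.046 ]
```

jog_arm --deltas '[{"gripper":0,"offset":[0.0035,0.0025,0.02],"rotation":[0,0,0]},{"gripper":0,"offset":[0,0,0.03],"rotation":[0,0,0]},{"gripper":0,"offset":[0,0,0.03],"rotation":[0,0,0]},{"gripper":0,"offset":[0,0,0.03],"rotation":[0,0,0]},{"gripper":0,"offset":[0,0,0.02],"rotation":[0,0,0]},{"gripper":0,"offset":[0,0,0.015],"rotation":[0,0,0]},{"gripper":0,"offset":[0,0,0.005],"rotation":[0,0,0]},{"gripper":0,"offset":[0,0,0],"rotation":[0,0,0]},{"gripper":0,"offset":[0,0,0],"rotation":[0,0,0]}]'

```text
clock: 3.65
position: [0.6151, -0.1063, 0.064]
ee_rot: [-0.126, 0.992, -0.0, 0.001]
ft_force: [-0.4, 0.3, 0.2]
grip_width: -0.001
grasp_force: 0.0
```

jog_arm --deltas '[{"gripper":0,"offset":[0,0,0.002],"rotation":[0,0,0]},{"gripper":0,"offset":[0,0,0.002],"rotation":[0,0,0]},{"gripper":0,"offset":[0,0,0.002],"rotation":[0,0,0]},{"gripper":0,"offset":[0,0,0.002],"rotation":[0,0,0]},{"gripper":0,"offset":[0,0,0],"rotation":[0,0,0]},{"gripper":0,"offset":[0,0,0],"rotation":[0,0,0]}]'

```text
clock: 4.25
position: [0.6143, -0.1064, 0.0548]
ee_rot: [-0.127, 0.992, 0.0, -0.0]
ft_force: [0.5, -0.2, -0.1]
grip_width: -0.001
grasp_force: 0.0
```

jog_arm --deltas '[{"gripper":0,"offset":[0,0,0.002],"rotation":[0,0,0]},{"gripper":0,"offset":[0,0,0.002],"rotation":[0,0,0]},{"gripper":0,"offset":[0,0,0],"rotation":[0,0,0]},{"gripper":0,"offset":[0,0,0],"rotation":[0,0,0]}]'

```text
clock: 4.65
position: [0.6143, -0.1063, 0.0508]
ee_rot: [-0.127, 0.992, 0.0, -0.0]
ft_force: [-0.2, -0.0, -0.4]
grip_width: 0.0
grasp_force: 0.0
```

jog_arm --deltas '[{"gripper":0,"offset":[0,0,0.002],"rotation":[0,0,0]},{"gripper":0,"offset":[0,0,0.002],"rotation":[0,0,0]},{"gripper":0,"offset":[0,0,0],"rotation":[0,0,0]},{"gripper":0,"offset":[0,0,0],"rotation":[0,0,0]}]'

```text
clock: 5.05
position: [0.6143, -0.1063, 0.0468]
ee_rot: [-0.127, 0.992, 0.0, -0.0]
ft_force: [0.4, -1.4, -0.5]
grip_width: 0.001
grasp_force: 0.0
```

```bash
python3 - <<'E'
from h import *
go((*T['round'],.05))
im=imaging.camera('wrist');s=imaging.camera('side')
cv2.imwrite('pics/w2.png',np.hstack([cv2.resize(im[150:430,180:460],(400,400)),cv2.resize(s[190:330,300:440],(400,400),interpolation=cv2.INTER_CUBIC)]))
print([np.round(manip.get_obs()['ft_force'],1) for _ in range(3)])
E
```

```text
5.05 [ 0.6143 -0.1063  0.0468] axes [[-0.968, -0.251, -0.0], [-0.251, 0.968, 0.0], [0.0, 0.0, -1.0]] F [ 0.44 -1.4  -0.52] j [-0.28  0.5   0.49  1.67 -0.27  1.04  2.12] tooldelta [-0.0003 -0.0039 -0.0032]
[array([-0. , -0.5,  1. ]), array([-0. , -0.5,  1. ]), array([-0. , -0.5,  1. ])]
```

View pics/w2.png

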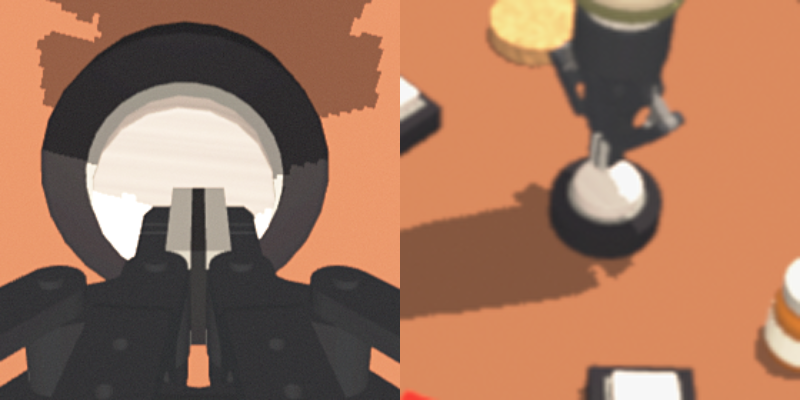

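```bash
python3 - <<'E'
from h import *
m=imaging.camera_model('side')
def proj(m,p):
    c=m['world_to_cam']@[*p,1];q=m['camera_matrix']@(c[:3]*[1,-1,-1]);return np.round(q[:2]/q[2],1)
for z in(.03,.036,.046,.056,.066): print(z,proj(m,(.6143,-.1063,z)),'top',proj(imaging.camera_model('top'),(.6143,-.1063,z)))
print('keyc',proj(m,(.615,-.111,.046)))
w=imaging.camera_model('wrist');Hi=np.linalg.inv(w['hand_eye'])
for x,zz in((0,.011),(.011,.011),(0,0),(0,-.011)):
    c=Hi@[x,0,zz,1];q=w['camera_matrix']@(c[:3]*[1,-1,-1]);print(x,zz,np.round(q[:2]/q[2],1))
E
```

```text
0.03 [369.8 256. ] top [354.6 223.9]
0.036 [370.  254.3] top [354.7 223.5]
0.046 [370.4 251.5] top [354.9 222.8]
0.056 [370.7 248.7] top [355.1 222. ]
0.066 [371.1 245.8] top [355.3 221.3]
keyc [371.6 252.7]
0 0.011 [318.6 278.5]
0.011 0.011 [318.6 255.5]
0 0 [318.6 288.2]
0 -0.011 [318.6 299.1]
```

The wrist and side views both show the tip still above the key, which is up, and no force is reported. The tip sits higher than the nominal 11 mm overhang suggests. I go on down in small steps, watching the force.

jog_arm --deltas '[{"gripper":0,"offset":[0.001,-0.004,0.002],"rotation":[0,0,0]},{"gripper":0,"offset":[0,0,0.002],"rotation":[0,0,0]},{"gripper":0,"offset":[0,0,0],"rotation":[0,0,0]},{"gripper":0,"offset":[0,0,0],"rotation":[0,0,0]}]'

```text
clock: 5.55
position: [0.6144, -0.1104, 0.0428]
ee_rot: [-0.127, 0.992, 0.0, -0.0]
ft_force: [-0.3, 0.1, -0.3]
grip_width: -0.0
grasp_force: 0.0
```

jog_arm --deltas '[{"gripper":0,"offset":[0,0,0.002],"rotation":[0,0,0]},{"gripper":0,"offset":[0,0,0],"rotation":[0,0,0]},{"gripper":0,"offset":[0,0,0],"rotation":[0,0,0]}]'

```text
clock: 5.85
position: [0.6144, -0.1104, 0.0408]
ee_rot: [-0.127, 0.992, 0.0, -0.0]
ft_force: [-0.1, 0.0, -0.6]
grip_width: 0.002
grasp_force: 0.0
```

jog_arm --deltas '[{"gripper":0,"offset":[0,0,0.002],"rotation":[0,0,0]},{"gripper":0,"offset":[0,0,0],"rotation":[0,0,0]},{"gripper":0,"offset":[0,0,0],"rotation":[0,0,0]}]'

```text
clock: 6.15
position: [0.6144, -0.1104, 0.0388]
ee_rot: [-0.127, 0.992, 0.0, -0.0]
ft_force: [0.3, -0.3, -0.2]
grip_width: -0.001
grasp_force: 0.0
```

```bash
python3 - <<'E'
from h import *
o=manip.get_obs();print(o['position'],o['tau'],o['torque'])
im=imaging.camera('wrist');s=imaging.camera('side')
cv2.imwrite('pics/w3.png',np.hstack([cv2.resize(im[150:430,180:460],(400,400)),cv2.resize(s[210:290,330:410],(400,400),interpolation=cv2.INTER_CUBIC)]))
E
```

```text
[ 0.61438422 -0.11044569  0.0388067 ] [-1.07745419e-02 -6.26320481e+01  1.03538087e+01 -3.30069101e+01
  9.06948553e-03 -4.30316475e-03  2.90971635e-03] [-0.00139855  0.01343858 -0.02859668]
```

View pics/w3.png

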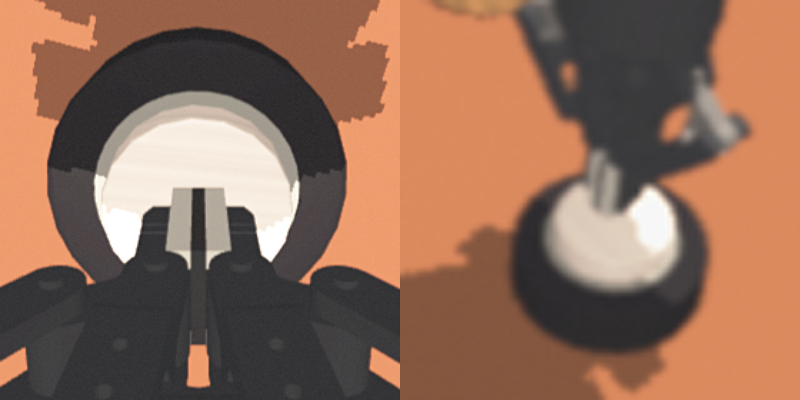

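The tip at side (371,252) now projects to about z = 0.048, just above the key top. I continue until contact.

jog_arm --deltas '[{"gripper":0,"offset":[0,0,0.002],"rotation":[0,0,0]},{"gripper":0,"offset":[0,0,0],"rotation":[0,0,0]},{"gripper":0,"offset":[0,0,0],"rotation":[0,0,0]}]'

```text
clock: 6.55
position: [0.6143, -0.1104, 0.0368]
ee_rot: [-0.127, 0.992, 0.0, -0.0]
ft_force: [0.5, 0.6, -0.1]
grip_width: -0.004
grasp_force: 0.0
```

jog_arm --deltas '[{"gripper":0,"offset":[0,0,0.002],"rotation":[0,0,0]},{"gripper":0,"offset":[0,0,0],"rotation":[0,0,0]},{"gripper":0,"offset":[0,0,0],"rotation":[0,0,0]}]'

```text
clock: 6.85
position: [0.6144, -0.1104, 0.0348]
ee_rot: [-0.127, 0.992, 0.0, -0.0]
ft_force: [-0.2, -0.7, -0.2]
grip_width: -0.001
grasp_force: 0.0
```

jog_arm --deltas '[{"gripper":0,"offset":[0,0,0.002],"rotation":[0,0,0]},{"gripper":0,"offset":[0,0,0],"rotation":[0,0,0]},{"gripper":0,"offset":[0,0,0],"rotation":[0,0,0]}]'

```text
clock: 7.15
position: [0.6144, -0.1105, 0.0328]
ee_rot: [-0.127, 0.992, 0.0, -0.0]
ft_force: [0.0, 0.6, -0.5]
grip_width: -0.004
grasp_force: 0.0
```

jog_arm --deltas '[{"gripper":0,"offset":[0,0,0.002],"rotation":[0,0,0]},{"gripper":0,"offset":[0,0,0],"rotation":[0,0,0]},{"gripper":0,"offset":[0,0,0],"rotation":[0,0,0]}]'

```text
clock: 7.45
position: [0.6144, -0.1104, 0.0308]
ee_rot: [-0.127, 0.992, 0.0, -0.0]
ft_force: [-0.4, -0.2, 0.1]
grip_width: 0.001
grasp_force: 0.0
```

```bash
python3 - <<'E'
from h import *
o=manip.get_obs();print(o['tau'],o['torque'])
im=imaging.camera('wrist');s=imaging.camera('side');cv2.imwrite('pics/w4full.png',im);cv2.imwrite('pics/s4full.png',s)
cv2.imwrite('pics/w4.png',np.hstack([cv2.resize(im[150:430,180:460],(400,400)),cv2.resize(s[210:290,330:410],(400,400),interpolation=cv2.INTER_CUBIC)]))
E
```

```text
[-5.36325242e-03 -6.29962778e+01  1.04686904e+01 -3.26733792e+01
  9.17925703e-03 -4.37455761e-03  3.09654635e-03] [ 0.01572289 -0.00418321  0.0193117 ]
```

View pics/w4.png

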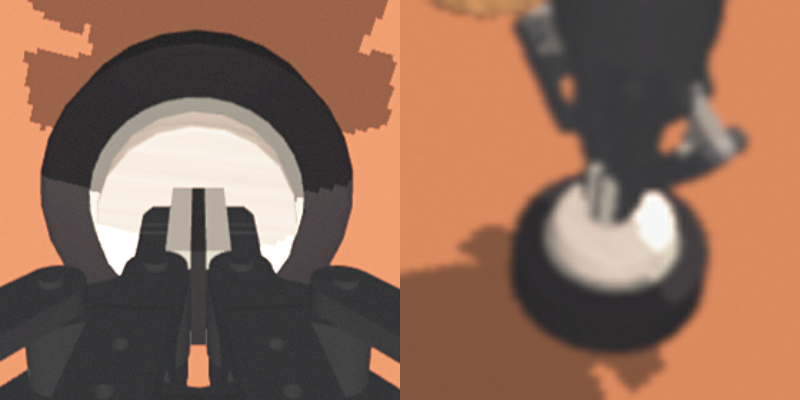

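The key is unchanged, and with the 11 mm pad half-width allowed for, both views put the tip at about z = 0.047, close to contact. I continue down.

jog_arm --deltas '[{"gripper":0,"offset":[0,0,0.002],"rotation":[0,0,0]},{"gripper":0,"offset":[0,0,0],"rotation":[0,0,0]},{"gripper":0,"offset":[0,0,0],"rotation":[0,0,0]}]'

```text
clock: 7.85
position: [0.6144, -0.1104, 0.0288]
ee_rot: [-0.127, 0.992, 0.0, -0.0]
ft_force: [-0.8, -0.1, 0.2]
grip_width: 0.004
grasp_force: 0.0
```

jog_arm --deltas '[{"gripper":0,"offset":[0,0,0.002],"rotation":[0,0,0]},{"gripper":0,"offset":[0,0,0],"rotation":[0,0,0]},{"gripper":0,"offset":[0,0,0],"rotation":[0,0,0]}]'

```text
clock: 8.15
position: [0.6146, -0.1105, 0.0271]
ee_rot: [-0.127, 0.992, 0.0, 0.0]
ft_force: [0.0, -0.3, 2.3]
grip_width: 0.002
grasp_force: 0.9
```

jog_arm --deltas '[{"gripper":0,"offset":[0,0,0.002],"rotation":[0,0,0]},{"gripper":0,"offset":[0,0,0],"rotation":[0,0,0]},{"gripper":0,"offset":[0,0,0],"rotation":[0,0,0]}]'

```text
clock: 8.45
position: [0.6146, -0.1105, 0.025]
ee_rot: [-0.127, 0.992, -0.0, 0.0]
ft_force: [1.9, -1.3, 2.4]
grip_width: 0.001
grasp_force: 1.1
```

Contact came at a TCP height of about 0.028 and the key is sinking at about 3 N. I press on to the stop, until the force rises.

jog_arm --deltas '[{"gripper":0,"offset":[0,0,0.002],"rotation":[0,0,0]},{"gripper":0,"offset":[0,0,0.002],"rotation":[0,0,0]},{"gripper":0,"offset":[0,0,0],"rotation":[0,0,0]},{"gripper":0,"offset":[0,0,0],"rotation":[0,0,0]}]'

```text
clock: 8.85
position: [0.6145, -0.1105, 0.0208]
ee_rot: [-0.127, 0.992, 0.0, 0.0]
ft_force: [0.6, 0.5, 1.7]
grip_width: 0.002
grasp_force: 0.9
```

jog_arm --deltas '[{"gripper":0,"offset":[0,0,0.002],"rotation":[0,0,0]},{"gripper":0,"offset":[0,0,0],"rotation":[0,0,0]},{"gripper":0,"offset":[0,0,0],"rotation":[0,0,0]}]'

```text
clock: 9.15
position: [0.6144, -0.1105, 0.0189]
ee_rot: [-0.127, 0.992, 0.0, 0.0]
ft_force: [1.3, -0.6, 1.8]
grip_width: 0.002
grasp_force: 1.1
```

jog_arm --deltas '[{"gripper":0,"offset":[0,0,0.002],"rotation":[0,0,0]},{"gripper":0,"offset":[0,0,0],"rotation":[0,0,0]},{"gripper":0,"offset":[0,0,0],"rotation":[0,0,0]}]'

```text
clock: 9.45
position: [0.6145, -0.1105, 0.0171]
ee_rot: [-0.127, 0.992, 0.0, 0.0]
ft_force: [-0.3, 0.9, 7.2]
grip_width: 0.001
grasp_force: 3.2
```

The force rose to 7 N, so the round key is at its stop. Next I lift and go over to the bar.

jog_arm --deltas '[{"gripper":0,"offset":[0,0,-0.01],"rotation":[0,0,0]},{"gripper":0,"offset":[0,0,-0.03],"rotation":[0,0,0]},{"gripper":0,"offset":[0,0,-0.04],"rotation":[0,0,0]},{"gripper":0,"offset":[0,0,-0.04],"rotation":[0,0,0]},{"gripper":0,"offset":[0.01,0.03,0],"rotation":[0,0,0]},{"gripper":0,"offset":[0.01,0.04,0],"rotation":[0,0,0]},{"gripper":0,"offset":[0.01,0.04,0],"rotation":[0,0,0]},{"gripper":0,"offset":[0.01,0.04,0],"rotation":[0,0,0]},{"gripper":0,"offset":[0.01,0.04,0],"rotation":[0,0,0]},{"gripper":0,"offset":[0.01,0.03,0],"rotation":[0,0,0]},{"gripper":0,"offset":[0.0015,0.011,0],"rotation":[0,0,0]},{"gripper":0,"offset":[0,0,0],"rotation":[0,0,0]},{"gripper":0,"offset":[0,0,0],"rotation":[0,0,0]}]'

```text
clock: 10.75
position: [0.4974, 0.0965, 0.137]
ee_rot: [-0.126, 0.992, -0.0, 0.0]
ft_force: [0.4, -0.8, 0.4]
grip_width: 0.0
grasp_force: 0.0
```

```bash
python3 - <<'E'
from h import *
o=manip.get_obs();im=imaging.camera('wrist');s=imaging.camera('side');t=imaging.camera('top')
b=wrist(dict(bar=(320,200)),im,pose=o)['bar']
go((*b[:2],.035))
for n,i,S in(('top',t,TOP),('side',s,SIDE)):
    for k,(p,a,r) in keys(n,i,S).items(): print(n,k,np.round(p,1),a)
cv2.imwrite('pics/x5.png',np.hstack([cv2.resize(im,(533,400)),cv2.resize(s[210:290,330:383],(265,400),interpolation=cv2.INTER_CUBIC)]))
E
```

```text
bar [321.  226.5] 6873.5 [ 52.6 146.4] [0.4935 0.097  0.046 ]
10.9 [0.4975 0.0961 0.1369] axes [[-0.969, -0.249, -0.0], [-0.249, 0.969, -0.0], [0.0, -0.0, -1.0]] F [0.82 0.27 0.06] j [-0.67  0.13  0.42  1.89 -0.06  1.14  1.59] tooldelta [0.0036 0.0019 0.1019]
top round [356.  222.8] 319.0
top bar [300.6 258.9] 3.5
top square [422.1 251.5] 280.5
top small [210.2 228.4] 84.5
side round [371.9 257.1] 415.0
side bar [291.1 218.3] 408.5
side square [385.3 332.1] 611.5
side small [301.8 159.3] 23.0
```

View pics/x5.png

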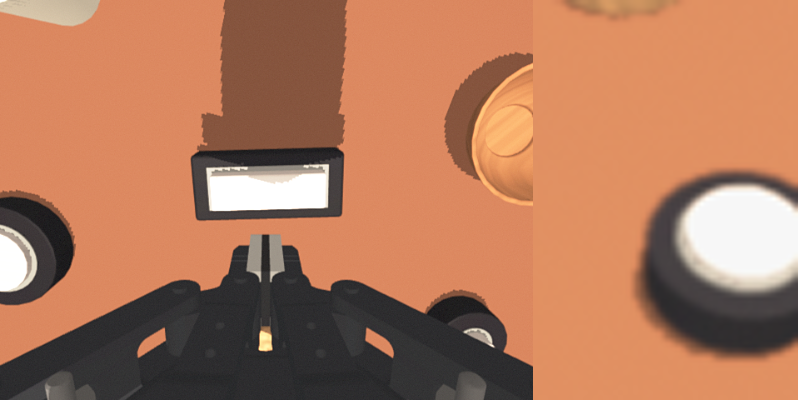

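The round key now sits clearly lower, and the bar at wrist (321,226) is square to the tool. I descend and press it.

jog_arm --deltas '[{"gripper":0,"offset":[0.002,0.001,0.02],"rotation":[0,0,0]},{"gripper":0,"offset":[0,0,0.03],"rotation":[0,0,0]},{"gripper":0,"offset":[0,0,0.03],"rotation":[0,0,0]},{"gripper":0,"offset":[0,0,0.018],"rotation":[0,0,0]},{"gripper":0,"offset":[0,0,0.007],"rotation":[0,0,0]},{"gripper":0,"offset":[0,0,0.002],"rotation":[0,0,0]},{"gripper":0,"offset":[0,0,0.002],"rotation":[0,0,0]},{"gripper":0,"offset":[0,0,0.002],"rotation":[0,0,0]},{"gripper":0,"offset":[0,0,0],"rotation":[0,0,0]},{"gripper":0,"offset":[0,0,0],"rotation":[0,0,0]}]'

```text
clock: 11.9
position: [0.4955, 0.0982, 0.0266]
ee_rot: [-0.126, 0.992, 0.0, 0.001]
ft_force: [2.0, -0.6, 2.4]
grip_width: 0.003
grasp_force: 1.1
```

jog_arm --deltas '[{"gripper":0,"offset":[0,0,0.002],"rotation":[0,0,0]},{"gripper":0,"offset":[0,0,0.002],"rotation":[0,0,0]},{"gripper":0,"offset":[0,0,0.002],"rotation":[0,0,0]},{"gripper":0,"offset":[0,0,0],"rotation":[0,0,0]},{"gripper":0,"offset":[0,0,0],"rotation":[0,0,0]}]'

```text
clock: 12.4
position: [0.4946, 0.0983, 0.0198]
ee_rot: [-0.127, 0.992, 0.0, -0.0]
ft_force: [1.3, 0.3, 2.7]
grip_width: -0.0
grasp_force: 1.0
```

jog_arm --deltas '[{"gripper":0,"offset":[0,0,0.002],"rotation":[0,0,0]},{"gripper":0,"offset":[0,0,0.001],"rotation":[0,0,0]},{"gripper":0,"offset":[0,0,0],"rotation":[0,0,0]},{"gripper":0,"offset":[0,0,0],"rotation":[0,0,0]}]'

```text
clock: 12.8
position: [0.4947, 0.0983, 0.017]
ee_rot: [-0.127, 0.992, 0.0, -0.0]
ft_force: [-0.3, -0.4, 6.5]
grip_width: 0.001
grasp_force: 3.3
```

Bar pressed to its stop (6.5 N). Next I lift, turn the tool back 30° to spare the last joint, and cross to the square.

jog_arm --deltas '[{"gripper":0,"offset":[0,0,-0.01],"rotation":[0,0,0]},{"gripper":0,"offset":[0,0,-0.03],"rotation":[0,0,0]},{"gripper":0,"offset":[0,0,-0.04],"rotation":[0,0,0]},{"gripper":0,"offset":[0,0,-0.04],"rotation":[0,0,7.5]},{"gripper":0,"offset":[0,0,0],"rotation":[0,0,7.5]},{"gripper":0,"offset":[0,0,0],"rotation":[0,0,7.5]},{"gripper":0,"offset":[0,0,0],"rotation":[0,0,7.5]},{"gripper":0,"offset":[-0.007,-0.02,0],"rotation":[0,0,0]},{"gripper":0,"offset":[-0.014,-0.037,0],"rotation":[0,0,0]},{"gripper":0,"offset":[-0.014,-0.038,0],"rotation":[0,0,0]},{"gripper":0,"offset":[-0.014,-0.038,0],"rotation":[0,0,0]},{"gripper":0,"offset":[-0.014,-0.038,0],"rotation":[0,0,0]},{"gripper":0,"offset":[-0.014,-0.038,0],"rotation":[0,0,0]},{"gripper":0,"offset":[-0.014,-0.038,0],"rotation":[0,0,0]},{"gripper":0,"offset":[-0.014,-0.038,0],"rotation":[0,0,0]},{"gripper":0,"offset":[-0.014,-0.038,0],"rotation":[0,0,0]},{"gripper":0,"offset":[-0.014,-0.036,0],"rotation":[0,0,0]},{"gripper":0,"offset":[-0.007,-0.018,0],"rotation":[0,0,0]},{"gripper":0,"offset":[0,0,0],"rotation":[0,0,0]},{"gripper":0,"offset":[0,0,0],"rotation":[0,0,0]}]'

```text
clock: 14.8
position: [0.5287, -0.3021, 0.1366]
ee_rot: [0.135, 0.991, 0.0, -0.001]
ft_force: [0.4, 0.5, -0.6]
grip_width: -0.001
grasp_force: 0.0
```

```bash
python3 - <<'E'
from h import *
o=manip.get_obs();im=imaging.camera('wrist');s=imaging.camera('side')
b=wrist(dict(square=(320,220)),im,pose=o)['square']
go((*b[:2],.035))
print(keys('side',s,dict(bar=SIDE['bar'])))
cv2.imwrite('pics/x6.png',np.hstack([cv2.resize(im,(533,400)),cv2.resize(s[180:260,265:318],(265,400),interpolation=cv2.INTER_CUBIC)]))
E
```

```text
square [317.8 226.8] 5976.5 [81.8 78.6] [ 0.5252 -0.3023  0.046 ]
14.9 [ 0.5293 -0.3009  0.1367] axes [[-0.964, 0.265, -0.0], [0.265, 0.964, 0.001], [0.001, 0.001, -1.0]] F [ 0.23 -0.86  0.16] j [-0.11  0.41  0.7   1.63 -0.28  1.2   1.96] tooldelta [ 0.0036 -0.0026  0.1017]
{'bar': ((290.8875912408759, 219.13138686131387), 342.5, ((290.8653869628906, 219.173095703125), (33.85443878173828, 12.015693664550781), 37.87498474121094))}
```

View pics/x6.png

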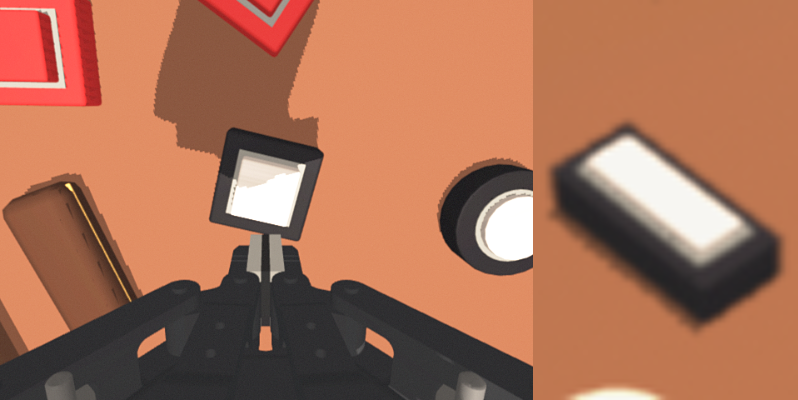

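The wrist view shows the aluminium square key on its black box at (318,227), with the red ones well away at the top left and top. The bar key now sits low. I press the square.

jog_arm --deltas '[{"gripper":0,"offset":[0.002,-0.001,0.02],"rotation":[0,0,0]},{"gripper":0,"offset":[0,0,0.03],"rotation":[0,0,0]},{"gripper":0,"offset":[0,0,0.03],"rotation":[0,0,0]},{"gripper":0,"offset":[0,0,0.018],"rotation":[0,0,0]},{"gripper":0,"offset":[0,0,0.007],"rotation":[0,0,0]},{"gripper":0,"offset":[0,0,0.002],"rotation":[0,0,0]},{"gripper":0,"offset":[0,0,0.002],"rotation":[0,0,0]},{"gripper":0,"offset":[0,0,0.002],"rotation":[0,0,0]},{"gripper":0,"offset":[0,0,0],"rotation":[0,0,0]},{"gripper":0,"offset":[0,0,0],"rotation":[0,0,0]}]'

```text
clock: 15.9
position: [0.5277, -0.303, 0.0267]
ee_rot: [0.134, 0.991, 0.0, 0.001]
ft_force: [1.6, 0.6, 1.8]
grip_width: 0.001
grasp_force: 1.2
```

jog_arm --deltas '[{"gripper":0,"offset":[0,0,0.002],"rotation":[0,0,0]},{"gripper":0,"offset":[0,0,0.002],"rotation":[0,0,0]},{"gripper":0,"offset":[0,0,0.002],"rotation":[0,0,0]},{"gripper":0,"offset":[0,0,0],"rotation":[0,0,0]},{"gripper":0,"offset":[0,0,0],"rotation":[0,0,0]}]'

```text
clock: 16.4
position: [0.5268, -0.303, 0.0198]
ee_rot: [0.135, 0.991, 0.0, -0.0]
ft_force: [1.5, -1.2, 2.1]
grip_width: 0.001
grasp_force: 1.0
```

jog_arm --deltas '[{"gripper":0,"offset":[0,0,0.002],"rotation":[0,0,0]},{"gripper":0,"offset":[0,0,0.001],"rotation":[0,0,0]},{"gripper":0,"offset":[0,0,0],"rotation":[0,0,0]},{"gripper":0,"offset":[0,0,0],"rotation":[0,0,0]}]'

```text
clock: 16.8
position: [0.5269, -0.303, 0.0171]
ee_rot: [0.135, 0.991, 0.0, -0.0]
ft_force: [-0.3, 0.7, 6.6]
grip_width: -0.005
grasp_force: 3.3
```

The square is at its stop as well (6.6 N). I lift clear and check everything with a last look.

jog_arm --deltas '[{"gripper":0,"offset":[0,0,-0.01],"rotation":[0,0,0]},{"gripper":0,"offset":[0,0,-0.03],"rotation":[0,0,0]},{"gripper":0,"offset":[0,0,-0.04],"rotation":[0,0,0]},{"gripper":0,"offset":[0,0,-0.04],"rotation":[0,0,0]},{"gripper":0,"offset":[0,0,-0.03],"rotation":[0,0,0]},{"gripper":0,"offset":[0,0,-0.02],"rotation":[0,0,0]},{"gripper":0,"offset":[0,0,0],"rotation":[0,0,0]},{"gripper":0,"offset":[0,0,0],"rotation":[0,0,0]}]'

```text
clock: 17.6
position: [0.5266, -0.3029, 0.1866]
ee_rot: [0.135, 0.991, 0.0, -0.0]
ft_force: [0.3, 0.3, -0.0]
grip_width: 0.003
grasp_force: 0.0
```

```bash
python3 - <<'E'
from h import *
s=imaging.camera('side');a=cv2.imread('pics/side0.png')
for i in(a,s): print({k:(np.round(p,1),ar) for k,(p,ar,_) in keys('side',i,SIDE).items()})
cv2.imwrite('pics/x7.png',np.hstack([a[130:470,200:500],s[130:470,200:500]]))
E
```

```text
{'round': (array([372.1, 256. ]), 462.0), 'bar': (array([290.9, 218.4]), 418.0), 'square': (array([385.3, 332.2]), 606.0), 'small': (array([289.3, 161.4]), 90.0)}
{'round': (array([371.8, 257. ]), 394.0), 'bar': (array([290.8, 219.1]), 345.0), 'square': (array([385.6, 332.7]), 516.5), 'small': (array([289.4, 161.3]), 76.0)}
```

View pics/x7.png

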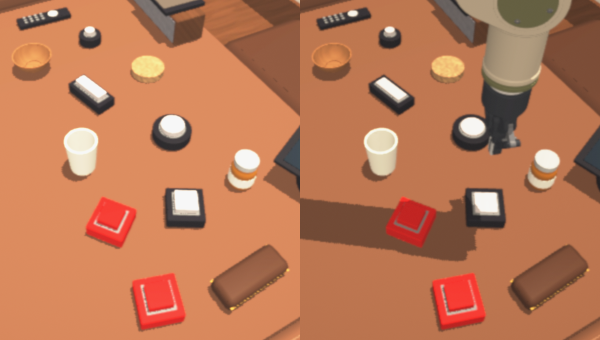

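Before (left) and after (right): the round, bar and square keys are lower, the small key is unchanged, and nothing has shifted.

```bash
python3 -c "
from workcell import workorder
print(workorder.hand_in())"
```

```text
the job is handed in; nothing more can be done
None
```

I pressed the round, bar and square keys to their stops in that order, at about 7 N each; the small key is still up, nothing visibly shifted, and the job is handed in at about 18 s with no verdict returned.

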